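Lay out a service kit in its parts trays

ROBOT

A 7-joint arm with a two-finger parallel gripper is mounted at the origin on the work surface. World frame = base frame: x ahead of the robot, y to its left, z up, the work surface at z = 0. Lengths are in mm, angles in rad, forces in N, time in s.
With the tool pointing down it reaches from about 350 to 900 mm from the base axis. Payload 19.9 kg.
Tool frame: the origin (TCP) lies midway between the tips of the shut fingers; the grasp point (between the pads) lies 19 mm behind it (arm.grip_point_offset is the distance from the TCP to the grasp point, in mm); z points along the fingers, y is the direction in which the jaws open and shut (so a half turn about z gives the same grasp; the last joint's range is limited). The gripper opens to 85 mm and grips with 20 to 120 N. Pads are 22 mm wide; open, the fingers measure 114 mm over their backs; the gripper's body (76 mm by 85 mm) begins 54 mm behind the grasp point. The pads swing forward as they close: fully open they stand 13 mm farther back than shut.
Start: joints at [-1.208, 0.417, -0.01, 1.614, 0.005, 1.111, -0.053], TCP at [246.135, 574.473, 231.26] pointing down, gripper open.
Joint ranges: [-2.81, 2.81], [-0.39, 2.02], [-1.27, 1.25], [0.06, 2.57], [-1.19, 4.33], [0.19, 2], [-2.82, 2.82]. Speed limits (rad/s): [1.89, 1.89, 2.39, 2.39, 3.01, 3.01, 3.01].

INTERFACE

Orientations are given as a unit quaternion [w, x, y, z].
In Python, from bench import arm, snapshot, calibration, job gives the robot as it stands. The module is installed in compiled form; this text tells all that it offers.
- The arm moves only by the shell command python3 -m creep 'ROWS' [FORCE]. ROWS is JSON, a list of rows, each a list of 7 numbers: the shift along the tool's x, y, z in mm, then the turn, a rotation vector about the tool's x, y, z in rad, then the finger opening in mm, from 0 to 85.4. A call has exactly 5 rows; each row shifts and turns the commanded pose from where the row before left it, along the tool's axes as they then stand; what a row does not reach is not made up. A row lasts 1/10 s, in which the tool goes at most 50 mm and 8.59 degrees, less where a joint would pass 70% of its speed; a pose out of reach is approached as far as the arm can. A call is refused whole if a number of a shift passes 50 or a number of a turn 0.15, either way. A call with a gripper value outside its range is refused whole. The fingers move at their own pace and stop on an object; FORCE is the grip in N (left out, the last holds). Time passes only in rows, so rows that do not move let the fingers close, or fill a call up. It gives the time, the measured TCP pose, the force and the opening at its end, in the units of the state.
- arm.observe(): the state, without advancing time (a new reading comes with each control period).
- snapshot(name): name is "scene" or "top" or "wrist"; returns (picture, depth): 384x512x3 uint8, red, green, blue; 384x512 float32, mm along the optical axis (not along the pixel's ray), 0 where there is no reading.
- calibration(name): a dict with "K" (3x3 intrinsics, pixels), "k1" (the pictures are not rectified: a ray, as slopes to the right and down, at radius r is drawn at 1 + k1 r^2 times it, then the intrinsics apply), "rvec" (rotation vector, rad) and "tvec" (3), from world to camera coordinates, as OpenCV has them; the wrist camera has in their place "mount" (4x4, takes a point from camera to tool coordinates, whose origin is the TCP and whose axes are the flange's). Camera axes: x right, y down, z forward; pixel columns grow to the right and rows downward; lengths in mm; the calibration is good to about 2 mm. A picture is of the moment at which its call begins: read the wrist's pose just before it. calibration takes no time and is no camera call.
- job.close_job(): hands the job in, once; it reports no verdict.
The state is a dict: "time_s": time; "joints": joint angles; "joint_velocities": joint speeds; "effort": joint torques, N m; "eef_pos": TCP position; "tcp_rot": TCP orientation; "contact_force": force on the tool from outside, world axes, zero at the start; "torque": the same for the moment, N m; "width": finger opening in mm.
Only numpy, scipy, OpenCV 4.12 (cv2) and the standard library are available. Lean on these libraries where they do the work, as an engineer would, in place of code of your own. Each camera call takes 0.05 s, during which the arm holds its last target. There are 200 camera calls.

TASK

Lay out the parts for the next car service: put the large oil filter, the small oil filter, the brake pad and the wheel bearing each into the black tray whose recess is cut for it, down flat on the floor of the recess and the filters standing upright, as they are now. Set the parts down, do not drop them, and leave the pen cup and the telephone where they are.

Things in the scene. Friction and masses are not known exactly. Their poses are not given: they have to be found in the camera images.
- filter_large: Large spin-on oil filter: plain blue painted can, 64 mm diameter, 85 mm high, fluted domed top (the top 16 mm taper), standing upright loose on the counter; about 0.35 kg. Origin: centre of its underside, z up.
- filter_small: Small spin-on oil filter: the same blue can but 48 mm diameter and 70 mm high (the top 16 mm taper), standing upright loose on the counter; about 0.22 kg. Origin: centre of its underside, z up.
- brake_pad: Brake pad lying flat and loose on the counter: dark steel backing plate 104 x 46 x 5 mm (x, y, z) underneath, on it a dark friction block 76 x 46 mm with a slot across the middle; 18 mm high in all, about 0.3 kg. Origin: centre of its underside; x along its length, y across, z up. Its two ends are alike. Easily gripped across its 46 mm width.
- bearing: Wheel bearing lying flat and loose on the counter: steel ring of 60 mm outer and 30 mm bore diameter with a dark seal between its races, 28 mm high, about 0.35 kg. Origin: centre of its underside, on its axis; z up.
- tray_large: Tray for the large oil filter, 100 x 100 mm, plain round recess of 80 mm diameter. Fixed, cannot be pushed; all four trays are black plastic, 11 mm high, with one recess 8 mm deep (its pale floor 3 mm above the counter). Origin: underside centre, on the counter, under the recess's centre; z up. 
- tray_small: Tray for the small oil filter, 82 x 82 mm, plain round recess of 62 mm diameter. Fixed, cannot be pushed; all four trays are black plastic, 11 mm high, with one recess 8 mm deep (its pale floor 3 mm above the counter). Origin: underside centre, on the counter, under the recess's centre; z up. 
- tray_pad: Tray for the brake pad, 140 x 82 mm (x, y), rectangular recess 120 x 62 mm; the pad goes in lengthwise, either way round. Fixed, cannot be pushed; all four trays are black plastic, 11 mm high, with one recess 8 mm deep (its pale floor 3 mm above the counter). Origin: underside centre, on the counter, under the recess's centre; z up. x along the recess's length.
- tray_boss: Tray for the wheel bearing, 96 x 96 mm, round recess of 76 mm diameter with a black centring stub of 18 mm diameter in its middle, coned at the top, reaching 17 mm above the counter; the bearing's bore goes over the stub. Fixed, cannot be pushed; all four trays are black plastic, 11 mm high, with one recess 8 mm deep (its pale floor 3 mm above the counter). Origin: underside centre, on the counter, under the recess's centre; z up. 
- pen_cup: White ceramic cup with pens, 76 mm diameter, 155 mm high over the pens, on the counter at one side of the work; not to be moved. Origin: centre of its underside.
- phone: Black cordless telephone standing in its cradle, cradle 75 x 70 mm, 155 mm high, on the counter at the other side of the work; not to be moved. Origin: centre of the cradle's underside.
There are look-alikes about, which are no part of the job. Of the things like the bearing, leave any that is red; of the rest the smaller one is meant. Leave any blue look-alike of the tray_large alone.

How it is judged:
By the outcome, as a careful person would: the job done as asked, in the order asked, and still so for the second after the job is handed in, with the robot touching nothing.
It also fails if it takes over 144 s, if anything falls off the work surface, if the arm or the gripper's body presses on something with over 40 N, if the wrist force passes 120 N, or if a joint passes its speed limit or range.

## Working session

There is one attempt and no reset: what is moved stays moved. The work goes in short steps, Python scripts to look and compute and a shell command to move; the robot and the scene stay as the last step left them, time stands still between calls to the robot, and variables do not carry over. Pictures are saved under pics/ and viewed, about 12 in all and at most 16, crops included, and the job is handed in when it is done.

```bash
mkdir -p pics; cat > h.py <<'E'
import numpy as np, cv2
from scipy.spatial.transform import Rotation as R
from bench import arm, snapshot, calibration, job
def rays(c,uv):
    K=np.array(c["K"],float); p=(np.atleast_2d(uv).astype(float)-K[:2,2])/[K[0,0],K[1,1]]
    q=p.copy()
    for _ in range(20): q=p/(1+c["k1"]*(q**2).sum(1,keepdims=True))
    return np.c_[q,np.ones(len(q))]
def pose(c,st=None):
    if "mount" in c:
        q=st["tcp_rot"]; T=np.eye(4); T[:3,:3]=R.from_quat([q[1],q[2],q[3],q[0]]).as_matrix(); T[:3,3]=st["eef_pos"]
        M=T@np.array(c["mount"]); return M[:3,:3],M[:3,3]
    r=cv2.Rodrigues(np.array(c["rvec"],float))[0]; return r.T,-r.T@np.array(c["tvec"],float).ravel()
def atz(name,uv,z,st=None):
    c=calibration(name); A,o=pose(c,st); d=rays(c,uv)@A.T
    return o+d*((z-o[2])/d[:,2])[:,None]
def cloud(name,D,st=None):
    c=calibration(name);A,o=pose(c,st);h,w=D.shape
    uv=np.stack(np.meshgrid(np.arange(w),np.arange(h)),-1).reshape(-1,2)
    return ((rays(c,uv)*D.reshape(-1,1))@A.T+o).reshape(h,w,3)
def snap(name,fn,scale=1.5):
    st=arm.observe(); I,D=snapshot(name); np.savez('pics/'+fn+'.npz',I=I,D=D,p=st["eef_pos"],q=st["tcp_rot"])
    cv2.imwrite('pics/'+fn+'.png',cv2.resize(I[:,:,::-1],None,fx=scale,fy=scale,interpolation=cv2.INTER_CUBIC)); return st,I,D
E
python3 - <<'E'
from h import *
print(arm.observe()); 
for n in("top","scene","wrist"): print(n,calibration(n))
snap("top","top0"); snap("scene","scene0")
E
```

```text
{'time_s': 0.0, 'joints': array([-1.20752973,  0.41795672, -0.01033145,  1.61419076,  0.00472857,
        1.11070152, -0.05301871]), 'joint_velocities': array([-2.84550251e-04,  3.50886831e-04,  1.18555070e-03,  3.27243214e-04,
        8.84151091e-04, -4.14451052e-04,  7.57990629e-05]), 'effort': array([-9.27945985e-04, -8.64461875e+01,  6.78405985e-01, -4.34908104e+01,
        1.91217056e-02,  7.50305102e-03, -1.10404058e-04]), 'eef_pos': array([245.98910586, 574.1677463 , 230.66394437]), 'tcp_rot': array([-7.14780362e-05,  2.00990644e-01,  9.79592967e-01, -6.12270432e-04]), 'contact_force': array([-0.29589409, -0.10254561,  0.0819679 ]), 'torque': array([-0.02314751, -0.02118178,  0.00396903]), 'width': 85.75567227416127}
top {'K': array([[451.13659661,   0.        , 254.38383993],
       [  0.        , 451.13659661, 185.97421257],
       [  0.        ,   0.        ,   1.        ]]), 'k1': -0.09670392560004674, 'rvec': array([ 2.16640129, -2.20007835,  0.09681835]), 'tvec': array([  -3.89543237,  444.77156888, 1190.59703239])}
scene {'K': array([[426.5358152 ,   0.        , 255.04980101],
       [  0.        , 426.5358152 , 188.11717489],
       [  0.        ,   0.        ,   1.        ]]), 'k1': 0.007127802793798445, 'rvec': array([ 2.10840991,  1.15283555, -0.46835334]), 'tvec': array([-269.6844191 , -243.78136027, 1449.71569025])}
wrist {'K': array([[325.02113151,   0.        , 253.17389944],
       [  0.        , 325.02113151, 193.78206359],
       [  0.        ,   0.        ,   1.        ]]), 'k1': -0.06590309417205756, 'mount': array([[-1.84301521e-03, -9.46332196e-01, -3.23190314e-01,
         8.32168599e+01],
       [ 9.99997674e-01, -1.38192102e-03, -1.65615907e-03,
        -1.21159064e-01],
       [ 1.12065316e-03, -3.23192614e-01,  9.46332541e-01,
        -1.43000635e+02],
       [ 0.00000000e+00,  0.00000000e+00,  0.00000000e+00,
         1.00000000e+00]])}
```

View pics/top0.png

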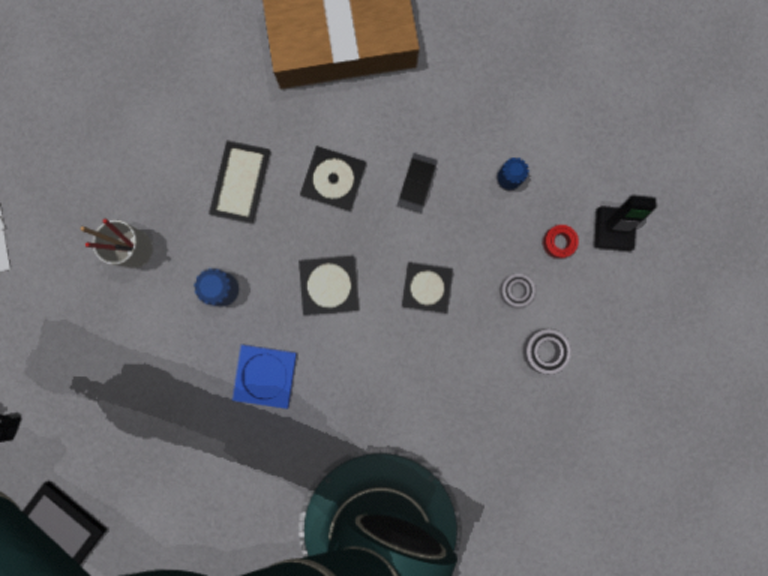

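View pics/scene0.png

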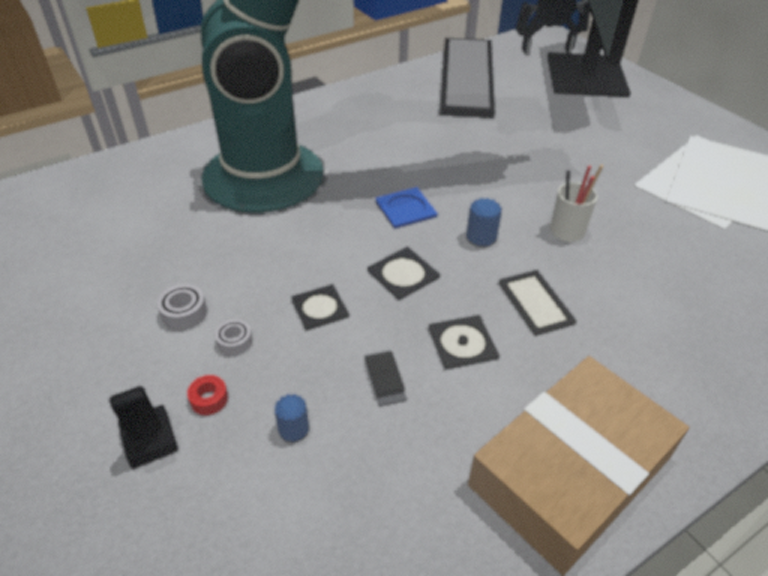

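The top view (1.5x pixels) shows the following:
- **Filters:** the large one is at (215,287) and the small one at (514,173).
- **Pad:** at (418,182).
- **Bearings:** the small steel one, which is the target, is at (517,290). The large one at (547,351) and the red one are decoys.
- **Trays:** pad at (240,181), boss at (333,178), large at (329,286), small at (427,288).

```bash
python3 - <<'E'
from h import *
d=np.load('pics/top0.npz');I=d['I'].astype(int);D=d['D'];C=cloud("top",D)
g=I.sum(2)/3
def comp(mask,uv):
    n,l=cv2.connectedComponents(mask.astype(np.uint8)); u,v=uv
    w=l[v-6:v+7,u-6:u+7].ravel(); w=w[w>0]; k=np.bincount(w).argmax(); return l==k
pale=(g>165)
def toz(m,z):
    c,_=cv2.findContours(m.astype(np.uint8),cv2.RETR_EXTERNAL,cv2.CHAIN_APPROX_NONE); c=max(c,key=len)[:,0]
    return atz("top",c,z)[:,:2].astype(np.float32)
for n,uv in dict(large=(219,190),small=(285,192),pad=(160,121),boss=(215,115)).items():
    P=toz(comp(pale,uv),3); Q=toz(comp(cv2.morphologyEx((g<75).astype(np.uint8),cv2.MORPH_CLOSE,np.ones((3,3)))|pale,uv),11)
    print('tray',n,'floor',np.round(cv2.minEnclosingCircle(P)[0],1),np.round(cv2.minAreaRect(P),1) if 0 else cv2.minAreaRect(P),'outer',cv2.minAreaRect(Q))
blue=(I[:,:,2]>I[:,:,0]*1.8)
for n,uv,h in(('FL',(143,191),85),('FS',(342,115),70)):
    m=comp(blue,uv); X=C[m]; X=X[(X[:,2]>15)&(X[:,2]<120)]; t=X[X[:,2]>h-8]
    print(n,len(X),X[:,2].max(),np.median(t,0),'bbox',X.min(0),X.max(0))
m=comp(g<75,(279,121));Q=toz(m,12);print('pad',cv2.minAreaRect(Q)); X=C[m];t=X[X[:,2]>12];print(np.median(t,0),len(t),t[:,:2].mean(0))
x=C[175:212,325:365].reshape(-1,3);x=x[(x[:,2]>22)&(x[:,2]<40)&(np.hypot(*(x[:,:2]-C[193,345,:2]).T)<45)];print('bearing',len(x),cv2.minEnclosingCircle(x[:,:2].astype(np.float32)),np.median(x[:,2]))
print('phone',atz("top",[[410,153]],30),'cup',atz('top',[[77,162]],90))
E
```

```text
tray large floor [436.5  86.1] ((436.49920654296875, 86.60369873046875), (73.3305435180664, 70.68626403808594), 89.15020751953125) outer ((436.0819091796875, 84.63082885742188), (99.56645965576172, 100.82601165771484), 4.396604537963867)
tray small floor [429.9 -91.1] ((429.6827392578125, -91.00111389160156), (54.385128021240234, 51.67024230957031), 89.09434509277344) outer ((429.3314514160156, -91.94538879394531), (82.5120620727539, 81.4636001586914), 80.99161529541016)
tray pad floor [630.1 248.2] ((630.2152709960938, 248.291748046875), (55.37758255004883, 113.41482543945312), 76.79277801513672) outer ((628.3543090820312, 246.65521240234375), (55.01439666748047, 112.67106628417969), 76.79279327392578)
tray boss floor [633.4  76.6] ((633.6986694335938, 76.74311828613281), (68.91858673095703, 64.59896850585938), 89.07061004638672) outer ((631.7930297851562, 75.54995727539062), (97.72557830810547, 96.77591705322266), 71.19792938232422)
FL 420 90.72656408489661 [433.09869745 278.40399709  83.1684675 ] bbox [403.18215539 249.62375719  67.75470112] [460.00534436 309.65001772  90.72656408]
FS 299 75.22785181022618 [ 629.10893945 -245.69332933   67.25472833] bbox [ 605.24214982 -269.58708536   18.22298905] [ 654.47031587 -222.44478448   75.22785181]
pad ((621.0502319335938, -78.15240478515625), (47.549495697021484, 101.31744384765625), 70.81975555419922)
[621.2694456  -78.03356008  17.42846638] 471 [619.20518208 -77.64269929]
bearing 279 ((422.55255126953125, -253.661865234375), 29.39899444580078) 27.289411777942632
phone [[ 526.90566118 -433.54019663   30.        ]] cup [[507.36493388 443.64881862  90.        ]]
```

```bash
python3 -m creep '[[-28.7,-19.75,0,0,0,0,85],[-28.7,-19.75,0,0,0,0,85],[-28.7,-19.75,0,0,0,0,85],[-28.7,-19.75,0,0,0,0,85],[-28.7,-19.75,0,0,0,0,85]]' 40
python3 -m creep '[[-28.7,-19.75,0,0,0,0,85],[-28.7,-19.75,0,0,0,0,85],[-28.7,-19.75,0,0,0,0,85],[-28.7,-19.75,0,0,0,0,85],[-28.7,-19.75,0,0,0,0,85]]'
python3 - <<'E'
from h import *
st,I,D=snap("wrist","w1");print(st["eef_pos"],st["tcp_rot"],st["joints"])
C=cloud("wrist",D,st);b=(I[:,:,2].astype(int)>I[:,:,0]*1.8)&(C[:,:,2]>15)
X=C[b];t=X[X[:,2]>X[:,2].max()-25];print(len(X),X[:,2].max(),t.min(0),t.max(0))
E
```

```text
time_s: 0.6
eef_pos: [339.6, 425.8, 231.1]
tcp_rot: [-0.0, 0.201, 0.98, -0.0]
contact_force: [0.4, 0.1, -0.2]
width: 85.0
time_s: 1.1
eef_pos: [432.6, 278.5, 231.1]
tcp_rot: [-0.0, 0.201, 0.98, -0.0]
contact_force: [0.6, 0.5, 0.1]
width: 85.0
[432.59778033 278.50922253 231.13799132] [-1.25123264e-04  2.01022900e-01  9.79586523e-01 -1.49219069e-04] [-0.76324262  0.22020639  0.15133662  1.89032909 -0.03829999  1.03420625
  0.57008458]
3488 374.15411015122265 [356.10372569 311.20546335 374.15411015] [356.10372569 311.20546335 374.15411015]
```

View pics/w1.png

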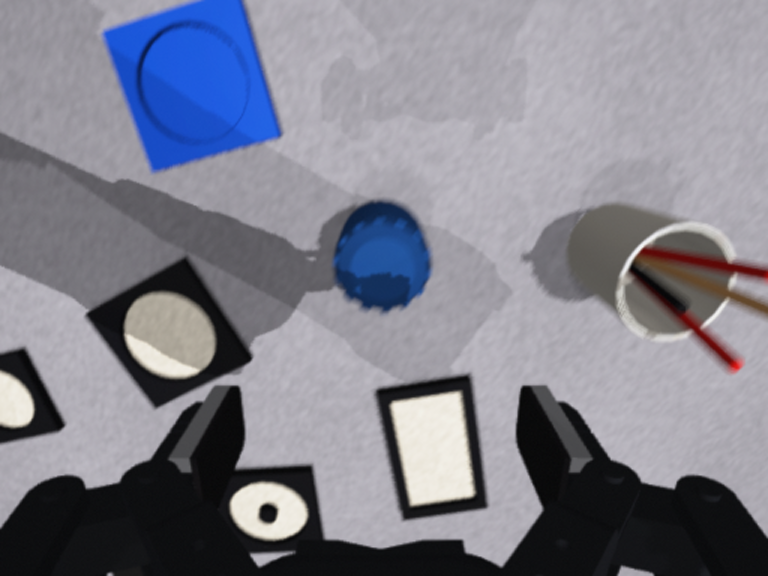

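The wrist view shows the filter at (381,255), centred between the jaws, with the cup well clear. Next I'll measure it.

```bash
cat >> h.py <<'E'
def blueblob(D,I,st,name="wrist"):
    C=cloud(name,D,st);b=(I[:,:,2].astype(int)>I[:,:,0]*1.8)&(D>50)&(C[:,:,2]>15)&(C[:,:,2]<120)
    X=C[b];return X
E
python3 - <<'E'
from h import *
d=np.load('pics/w1.npz');st=dict(eef_pos=d['p'],tcp_rot=d['q']);X=blueblob(d['D'],d['I'],st)
print(len(X),X[:,2].max())
A,o=pose(calibration("wrist"),st)
for lo,hi in((60,95),(68,95),(76,95)):
    t=X[(X[:,2]>lo)&(X[:,2]<hi)]; print(len(t),cv2.minEnclosingCircle(t[:,:2].astype(np.float32)),np.median(t,0))
m=(d['I'].min(2)>120)&(d['D']>0)
C=cloud("wrist",d['D'],st)
for n,uv,xy in(('large',(113,223),(436,85)),('pad',(290,298),(629,247))):
    q=C[uv[1],uv[0]];print(n,q)
E
```

```text
3424 87.78267186797694
3260 ((432.4264221191406, 280.58795166015625), 31.749963760375977) [427.97061336 281.57316116  83.84991959]
3198 ((432.45904541015625, 280.5475158691406), 31.7042179107666) [428.39313238 281.40003675  83.97154596]
2966 ((433.05316162109375, 280.6651306152344), 31.203834533691406) [429.90603939 281.22055547  84.27812862]
large [438.22251681  82.27104195   2.51936668]
pad [629.4982043  247.50350608   4.1326456 ]
```

```bash
python3 -m creep '[[0.8,1.9,30,0,0,0,85],[0,0,40,0,0,0,85],[0,0,40,0,0,0,85],[0,0,40,0,0,0,85],[0,0,25,0,0,0,85]]'
python3 -m creep '[[0,0,20,0,0,0,85],[0,0,11,0,0,0,85],[0,0,0,0,0,0,85],[0,0,0,0,0,0,70],[0,0,0,0,0,0,66]]' 40
python3 -m creep '[[0,0,0,0,0,0,60],[0,0,0,0,0,0,55],[0,0,0,0,0,0,55],[0,0,0,0,0,0,55],[0,0,0,0,0,0,55]]' 40
```

```text
time_s: 1.65
eef_pos: [431.0, 281.3, 53.6]
tcp_rot: [-0.001, 0.201, 0.98, -0.001]
contact_force: [0.5, -0.2, 0.3]
width: 84.6
time_s: 2.15
eef_pos: [432.6, 282.3, 26.3]
tcp_rot: [0.0, 0.201, 0.98, 0.0]
contact_force: [-0.2, -1.3, 1.4]
width: 65.9
time_s: 2.65
eef_pos: [432.6, 282.2, 26.6]
tcp_rot: [0.0, 0.201, 0.98, 0.001]
contact_force: [-2.0, -2.6, 10.2]
width: 63.4
```

```bash
python3 -m creep '[[0,0,-10,0,0,0,55],[0,0,-15,0,0,0,55],[0,0,-15,0,0,0,55],[-8,-18,0,0,0,0,55],[-13.5,-30,0,0,0,0,55]]'
python3 -m creep '[[-13.5,-30,0,0,0,0,55],[-13.5,-30,0,0,0,0,55],[-13.5,-30,0,0,0,0,55],[-11,-24,0,0,0,0,55],[-8,-18,0,0,0,0,55]]'
python3 -m creep '[[0,0,0,0,0,0,55],[0,0,0,0,0,0,55],[0,0,0,0,0,0,55],[0,0,0,0,0,0,55],[0,0,0,0,0,0,55]]'
python3 - <<'E'
from h import *
st,I,D=snap("wrist","w2");print(st["eef_pos"],st["tcp_rot"])
E
```

```text
time_s: 3.15
eef_pos: [433.3, 230.8, 66.7]
tcp_rot: [0.001, 0.2, 0.98, 0.001]
contact_force: [0.4, -0.3, -3.4]
width: 63.5
time_s: 3.65
eef_pos: [435.9, 82.9, 66.3]
tcp_rot: [0.0, 0.202, 0.979, 0.0]
contact_force: [-0.0, 0.5, -2.9]
width: 63.5
time_s: 4.15
eef_pos: [435.7, 85.1, 65.3]
tcp_rot: [0.0, 0.201, 0.98, 0.0]
contact_force: [0.1, 0.5, -2.8]
width: 63.4
[435.71724645  85.1447639   65.34792145] [1.82592404e-05 2.00560773e-01 9.79681262e-01 4.61648244e-06]
```

View pics/w2.png

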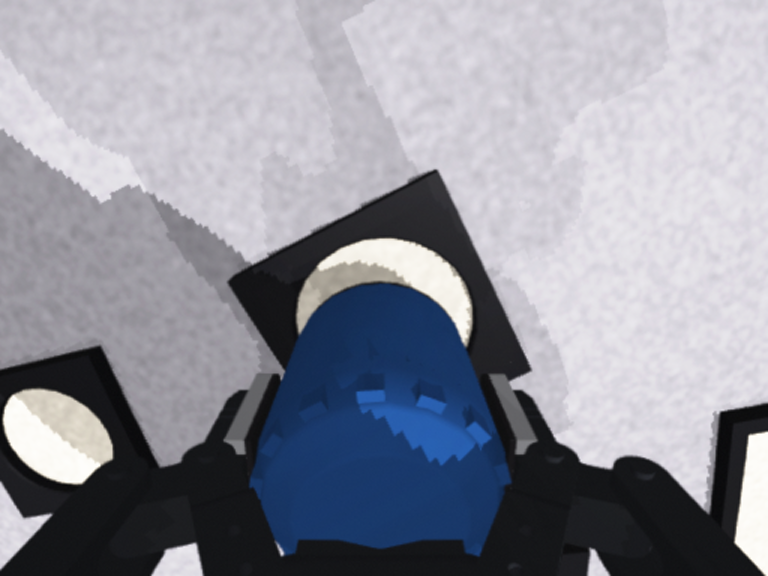

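```bash
python3 - <<'E'
from h import *
d=np.load('pics/w2.npz');st=dict(eef_pos=d['p'],tcp_rot=d['q'])
P=atz("wrist",np.array([[229,281],[530,370],[437,170]])/1.5,11,st);print(P,(P[0]+P[1])/2)
Q=atz("wrist",np.array([[381,284]])/1.5,39,st)[0]; print(Q, Q-np.array([-.919,.394,0])*32)
A,o=pose(calibration("wrist"),st);print(o)
E
```

```text
[[391.54452062  33.39575202  11.        ]
 [483.21903612 138.87520614  11.        ]
 [383.51341267 131.70990147  11.        ]] [437.38177837  86.13547908  11.        ]
[410.02649819  96.16775952  39.        ] [439.43449819  83.55975952  39.        ]
[359.14245023 117.7349193  208.34570524]
```

```bash
python3 -m creep '[[0,0,10,0,0,0,55],[0,0,12,0,0,0,55],[0,0,7,0,0,0,55],[0,0,4,0,0,0,55],[0,0,0.5,0,0,0,55]]'
python3 -m creep '[[0,0,0.5,0,0,0,55],[0,0,0.5,0,0,0,55],[0,0,0.5,0,0,0,55],[0,0,0,0,0,0,55],[0,0,0,0,0,0,55]]'
```

```text
time_s: 4.7
eef_pos: [435.4, 84.4, 31.1]
tcp_rot: [-0.001, 0.201, 0.98, -0.0]
contact_force: [-0.5, 0.5, -2.8]
width: 63.3
time_s: 5.2
eef_pos: [435.8, 84.6, 30.4]
tcp_rot: [0.0, 0.201, 0.98, 0.0]
contact_force: [0.0, -0.7, -3.5]
width: 63.4
```

```bash
python3 -m creep '[[0,0,0.4,0,0,0,55],[0,0,0.4,0,0,0,55],[0,0,0,0,0,0,55],[0,0,0,0,0,0,55],[0,0,0,0,0,0,55]]'
python3 -m creep '[[0,0,0.4,0,0,0,55],[0,0,0.3,0,0,0,55],[0,0,0,0,0,0,55],[0,0,0,0,0,0,55],[0,0,0,0,0,0,55]]'
```

```text
time_s: 5.7
eef_pos: [435.8, 84.6, 29.6]
tcp_rot: [0.0, 0.201, 0.98, 0.0]
contact_force: [-2.0, -2.3, 5.5]
width: 63.3
time_s: 6.2
eef_pos: [435.8, 84.6, 29.5]
tcp_rot: [0.0, 0.201, 0.98, 0.0]
contact_force: [-9.3, -2.6, 27.5]
width: 63.5
```

```bash
python3 -m creep '[[0,0,-0.7,0,0,0,66],[0,0,0,0,0,0,75],[0,0,0,0,0,0,85],[0,0,0,0,0,0,85],[0,0,-15,0,0,0,85]]'
python3 -m creep '[[0,0,-30,0,0,0,85],[0,0,-40,0,0,0,85],[0,0,-40,0,0,0,85],[0,0,-35,0,0,0,85],[-15,-11,0,0,0,0,85]]'
python3 -m creep '[[-30.9,-22.7,0,0,0,0,85],[-30.9,-22.7,0,0,0,0,85],[-30.9,-22.7,0,0,0,0,85],[-30.9,-22.7,0,0,0,0,85],[-30.9,-22.7,0,0,0,0,85]]'
python3 -m creep '[[-30.9,-22.7,0,0,0,0,85],[-30.9,-22.7,0,0,0,0,85],[-30.9,-22.7,0,0,0,0,85],[-30.9,-22.7,0,0,0,0,85],[-15,-11,0,0,0,0,85]]'
python3 -m creep '[[0,0,0,0,0,0,70],[0,0,0,0,0,0,70],[0,0,0,0,0,0,70],[0,0,0,0,0,0,70],[0,0,0,0,0,0,70]]'
python3 - <<'E'
from h import *
st,I,D=snap("wrist","w3");print(st["eef_pos"],st["tcp_rot"],st["joints"])
X=blueblob(D,I,st)
for lo,hi in((45,85),(55,85),(60,85)):
    t=X[(X[:,2]>lo)&(X[:,2]<hi)]; print(len(t),cv2.minEnclosingCircle(t[:,:2].astype(np.float32)))
st,I,D=snap("top","top1")
X=blueblob(D,I,None,"top")
for c in((436,85),(630,-246)):
    t=X[np.hypot(*(X[:,:2]-c).T)<60]; print(c,len(t),t[:,2].max(),cv2.minEnclosingCircle(t[t[:,2]>50][:,:2].astype(np.float32)))
E
```

```text
time_s: 6.7
eef_pos: [434.8, 84.3, 43.5]
tcp_rot: [-0.001, 0.201, 0.98, -0.001]
contact_force: [0.7, 0.5, -0.2]
width: 85.0
time_s: 7.2
eef_pos: [446.6, 70.3, 193.6]
tcp_rot: [0.003, 0.2, 0.98, 0.002]
contact_force: [1.0, 1.3, -0.7]
width: 84.6
time_s: 7.7
eef_pos: [543.0, -98.0, 189.4]
tcp_rot: [-0.0, 0.201, 0.98, -0.0]
contact_force: [1.0, 0.1, 0.0]
width: 85.1
time_s: 8.2
eef_pos: [630.2, -247.9, 188.9]
tcp_rot: [-0.0, 0.202, 0.979, -0.001]
contact_force: [-0.2, 0.2, 0.3]
width: 85.3
time_s: 8.7
eef_pos: [629.8, -244.0, 189.8]
tcp_rot: [0.0, 0.201, 0.98, 0.0]
contact_force: [-1.2, 0.2, -0.1]
width: 69.9
[ 629.83940665 -244.02558281  189.79089491] [1.60183782e-04 2.00613860e-01 9.79670378e-01 6.88390484e-05] [ 0.0908093   0.5641236   0.3391362   1.52469551 -0.20250759  1.08718207
  1.64248575]
2250 ((630.5564575195312, -247.2789764404297), 23.551973342895508)
2128 ((630.6282958984375, -247.405029296875), 23.426694869995117)
1988 ((630.9771118164062, -247.57911682128906), 23.043588638305664)
(436, 85) 432 92.9814873639391 ((436.5273742675781, 83.2568359375), 31.352609634399414)Traceback (most recent call last):
  File "<stdin>", line 9, in <module>
    return umr_maximum(a, axis, None, out, keepdims, initial, where)
ValueError: zero-size array to reduction operation maximum which has no identity
```

View pics/w3.png

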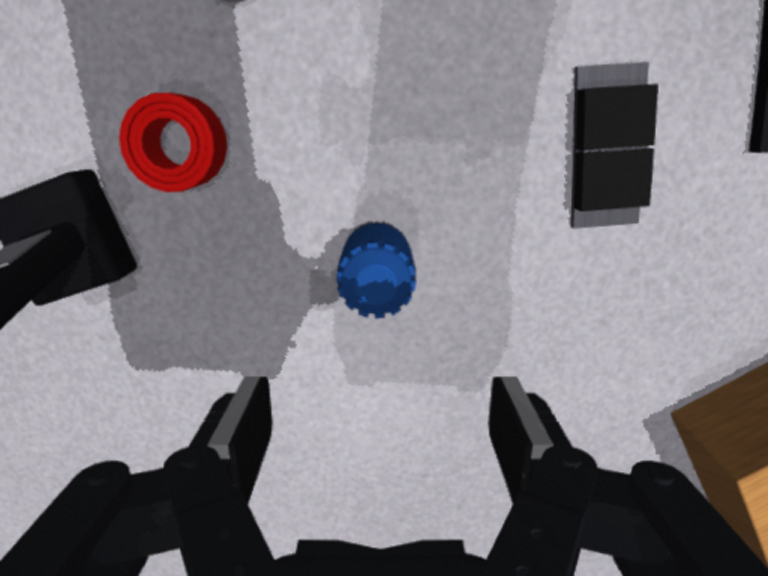

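View pics/top1.png

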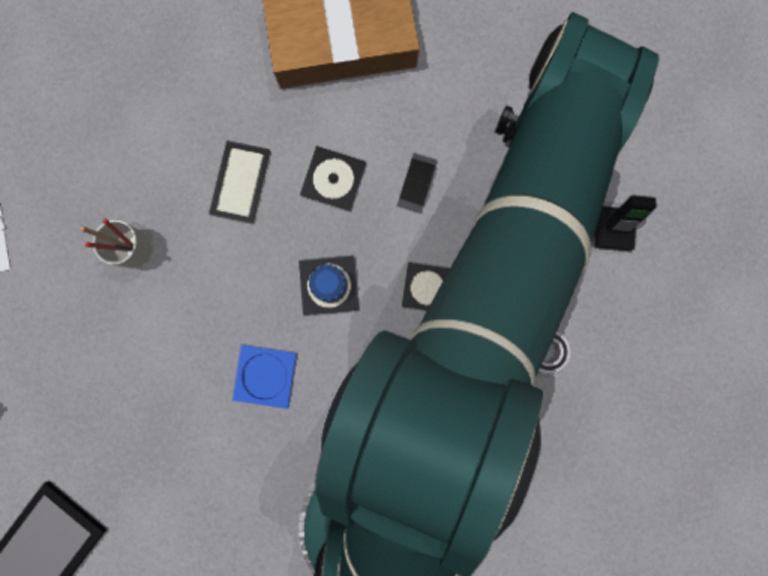

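The large filter now stands in its recess with the pale ring visible all round it, and the small filter lies 3 mm off the tool axis. I'll grasp it next.

```bash
python3 -m creep '[[-2,-2.7,20,0,0,0,70],[0,0,40,0,0,0,70],[0,0,40,0,0,0,70],[0,0,35,0,0,0,70],[0,0,20,0,0,0,70]]'
python3 -m creep '[[0,0,12,0,0,0,70],[0,0,7,0,0,0,70],[0,0,0,0,0,0,70],[0,0,0,0,0,0,56],[0,0,0,0,0,0,51]]' 40
python3 -m creep '[[0,0,0,0,0,0,45],[0,0,0,0,0,0,40],[0,0,0,0,0,0,40],[0,0,0,0,0,0,40],[0,0,0,0,0,0,40]]' 40
python3 -c "
from h import *
print(arm.observe()['eef_pos'])"
```

```text
time_s: 9.3
eef_pos: [629.4, -247.3, 31.6]
tcp_rot: [-0.001, 0.201, 0.98, 0.0]
contact_force: [0.2, 0.9, 0.3]
width: 69.9
time_s: 9.8
eef_pos: [631.2, -248.3, 16.7]
tcp_rot: [0.001, 0.201, 0.98, -0.0]
contact_force: [-0.2, -1.2, 0.6]
width: 51.0
time_s: 10.3
eef_pos: [631.2, -248.2, 16.9]
tcp_rot: [0.001, 0.201, 0.98, -0.0]
contact_force: [-2.3, 0.9, 8.1]
width: 46.9
[ 631.23681289 -248.21968793   16.86748213]
```

```bash
python3 -m creep '[[0,0,-10,0,0,0,40],[0,0,-18,0,0,0,40],[0,0,-17,0,0,0,40],[15.4,4,0,0,0,0,40],[30.9,8.1,0,0,0,0,40]]'
python3 -m creep '[[30.9,8.1,0,0,0,0,40],[30.9,8.1,0,0,0,0,40],[30.9,8.1,0,0,0,0,40],[30.9,8.1,0,0,0,0,40],[30.9,8.1,0,0,0,0,40]]'
python3 -m creep '[[30.9,8.1,0,0,0,0,40],[15.4,4,0,0,0,0,40],[0,0,0,0,0,0,40],[0,0,0,0,0,0,40],[0,0,0,0,0,0,40]]'
python3 - <<'E'
from h import *
st,I,D=snap("wrist","w4");print(st["eef_pos"],st["tcp_rot"],st['contact_force'])
E
```

```text
time_s: 10.8
eef_pos: [593.9, -219.8, 62.7]
tcp_rot: [0.002, 0.201, 0.979, -0.0]
contact_force: [-0.4, 1.4, -2.7]
width: 47.2
time_s: 11.3
eef_pos: [466.3, -120.0, 61.9]
tcp_rot: [0.001, 0.201, 0.98, 0.0]
contact_force: [0.2, 0.7, -1.3]
width: 47.0
time_s: 11.8
eef_pos: [430.0, -91.7, 61.2]
tcp_rot: [0.001, 0.201, 0.98, 0.0]
contact_force: [-0.5, -0.4, -2.8]
width: 47.0
[429.97067735 -91.73941515  61.21385167] [8.21702387e-04 2.01259759e-01 9.79537561e-01 1.59430761e-05] [-0.47713247 -0.42395694 -2.7879728 ]
```

View pics/w4.png

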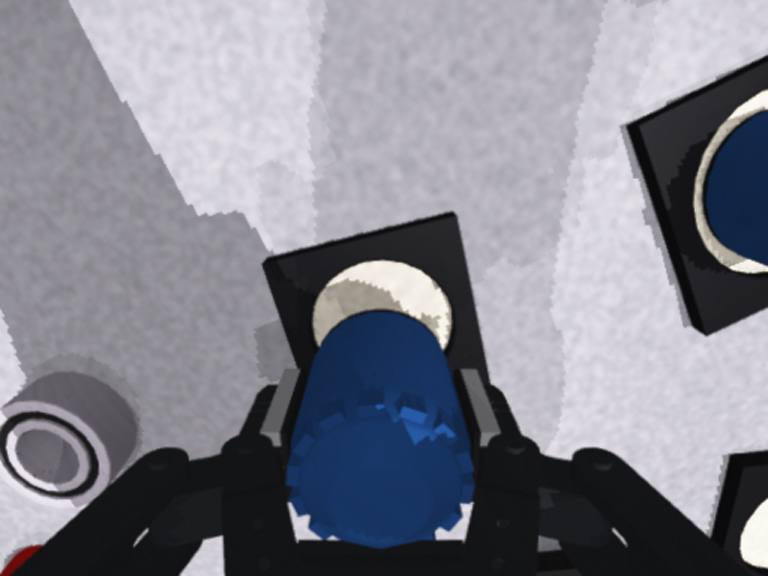

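```bash
python3 - <<'E'
from h import *
d=np.load('pics/w4.npz');st=dict(eef_pos=d['p'],tcp_rot=d['q'])
P=atz("wrist",np.array([[265,259],[455,213]])/1.5,11,st);e=P[1]-P[0];L=np.linalg.norm(e);n=np.array([e[1],-e[0],0])/L
print(L,P.mean(0)+n*41)
Q=atz("wrist",np.array([[383,310]])/1.5,44.3,st)[0]; print(Q, Q-np.array([-.919,.394,0])*24)
E=atz("wrist",np.array([[381,262]])/1.5,3,st)[0]; print('floor front',E,E-np.array([-.919,.394,0])*31)
E
```

```text
79.44954997244662 [429.7152737  -90.88065662  11.        ]
[410.58357529 -82.62750845  44.3       ] [432.63957529 -92.08350845  44.3       ]
floor front [404.85636041 -80.85421929   3.        ] [433.34536041 -93.06821929   3.        ]
```

```bash
python3 -m creep '[[0,0,12,0,0,0,40],[0,0,14,0,0,0,40],[0,0,8,0,0,0,40],[0,0,4,0,0,0,40],[0,0,1.5,0,0,0,40]]'
python3 -m creep '[[0,0,0.5,0,0,0,40],[0,0,0.5,0,0,0,40],[0,0,0.5,0,0,0,40],[0,0,0,0,0,0,40],[0,0,0,0,0,0,40]]'
python3 -m creep '[[0,0,0.4,0,0,0,40],[0,0,0,0,0,0,40],[0,0,0,0,0,0,40],[0,0,0,0,0,0,40],[0,0,0,0,0,0,40]]'
```

```text
time_s: 12.35
eef_pos: [428.7, -91.4, 20.5]
tcp_rot: [-0.0, 0.201, 0.98, -0.0]
contact_force: [0.1, 0.9, -2.6]
width: 47.0
time_s: 12.85
eef_pos: [429.2, -91.2, 19.8]
tcp_rot: [0.0, 0.201, 0.98, 0.0]
contact_force: [-0.8, -0.3, 6.2]
width: 47.1
time_s: 13.35
eef_pos: [429.2, -91.3, 19.7]
tcp_rot: [0.0, 0.201, 0.98, 0.0]
contact_force: [-5.2, 1.1, 20.0]
width: 47.1
```

```bash
python3 -m creep '[[0,0,-0.6,0,0,0,50],[0,0,0,0,0,0,60],[0,0,0,0,0,0,70],[0,0,0,0,0,0,70],[0,0,-15,0,0,0,70]]'
python3 -m creep '[[0,0,-30,0,0,0,70],[0,0,-40,0,0,0,70],[0,0,-40,0,0,0,70],[0,0,-25,0,0,0,70],[-14,7,0,0,0,0,70]]'
python3 -m creep '[[-30,15.5,0,0,0,0,70],[-35,18,0,0,0,0,70],[-35,18,0,0,0,0,70],[-35,18,0,0,0,0,70],[-22,11.3,0,0,0,0,70]]'
python3 -m creep '[[0,0,0,0,0,0,70],[0,0,0,0,0,0,70],[0,0,0,0,0,0,70],[0,0,0,0,0,0,70],[0,0,0,0,0,0,70]]'
python3 - <<'E'
from h import *
st,I,D=snap("wrist","w5");print(st["eef_pos"],st["tcp_rot"])
C=cloud("wrist",D,st)
m=(D>0)&(C[:,:,2]>9)&(C[:,:,2]<24)&(np.hypot(C[:,:,0]-621,C[:,:,1]+78)<70)
print(m.sum(),cv2.minAreaRect(C[m][:,:2].astype(np.float32)),np.median(C[m][:,2]))
E
```

```text
time_s: 13.85
eef_pos: [428.1, -91.2, 33.8]
tcp_rot: [-0.001, 0.201, 0.98, -0.0]
contact_force: [-0.1, -0.3, 0.2]
width: 69.8
time_s: 14.35
eef_pos: [445.2, -90.5, 172.9]
tcp_rot: [0.002, 0.201, 0.98, 0.001]
contact_force: [0.1, -0.0, -0.9]
width: 70.1
time_s: 14.85
eef_pos: [622.8, -77.3, 169.1]
tcp_rot: [-0.0, 0.201, 0.98, -0.0]
contact_force: [-0.5, 0.8, 0.4]
width: 70.2
time_s: 15.35
eef_pos: [620.4, -78.0, 170.1]
tcp_rot: [0.0, 0.201, 0.98, 0.0]
contact_force: [0.6, 1.0, -0.7]
width: 70.1
[620.35255802 -77.97246436 170.05387914] [1.60463747e-04 2.01139018e-01 9.79562691e-01 6.74549721e-05]
3844 ((623.79296875, -77.52415466308594), (46.108489990234375, 76.64540100097656), 71.71736145019531) 18.30815257794478
```

View pics/w5.png

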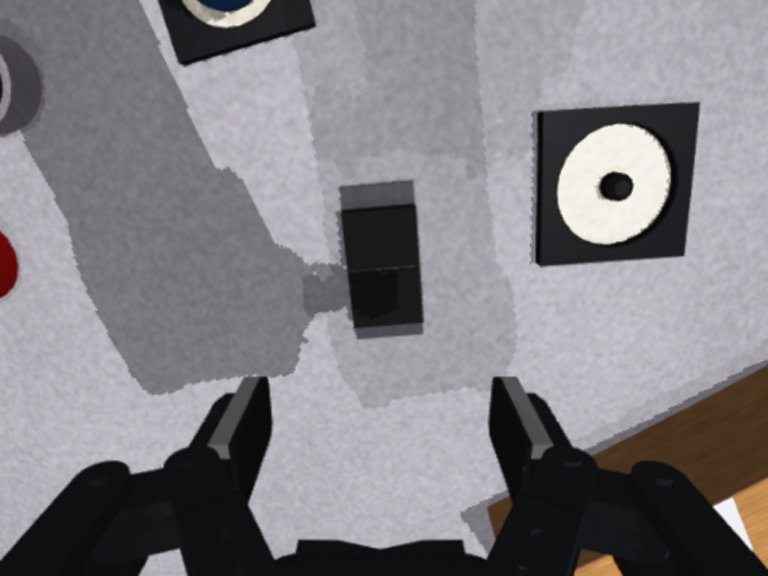

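```bash
python3 - <<'E'
from h import *
M=np.array(calibration("wrist")["mount"])
for f in('w2','w4','w5','w1'):
    d=np.load(f'pics/{f}.npz');D=d['D'];h,w=D.shape
    uv=np.stack(np.meshgrid(np.arange(w),np.arange(h)),-1).reshape(-1,2)
    T=(rays(calibration("wrist"),uv)*D.reshape(-1,1))@M[:3,:3].T+M[:3,3]
    g=(np.abs(T[:,0])<14)&(np.abs(T[:,1])>20)&(np.abs(T[:,1])<62)&(D.ravel()>0)&(T[:,2]<5)&(d['I'].reshape(-1,3).ptp(1) if 0 else np.ptp(d['I'].reshape(-1,3).astype(int),axis=1)<40)
    z=T[g][:,2];print(f,g.sum(),np.percentile(z,[50,90,97,99.5]))
E
```

```text
w2 18088 [-60.64330635 -33.66092272 -18.64179982 -11.2639162 ]
w4 20408 [-59.11389426 -33.62719009 -17.04752083  -8.83199452]
w5 18221 [-60.81778805 -27.38709061 -16.50755513 -10.58333958]
w1 14705 [-61.48124193 -28.11022022 -19.8116907  -14.96716955]
```

```bash
python3 -m creep '[[-2.9,1.8,10,0,0,-0.0855,70],[0,0,35,0,0,0,70],[0,0,40,0,0,0,70],[0,0,35,0,0,0,70],[0,0,25,0,0,0,70]]'
python3 -m creep '[[0,0,14,0,0,0,70],[0,0,7,0,0,0,68],[0,0,0,0,0,0,65],[0,0,0,0,0,0,65],[0,0,0,0,0,0,65]]' 60
python3 - <<'E'
from h import *
st,I,D=snap("wrist","w6");print(st["eef_pos"],st["tcp_rot"])
E
```

```text
time_s: 15.9
eef_pos: [623.1, -77.2, 22.6]
tcp_rot: [-0.001, 0.159, 0.987, -0.0]
contact_force: [-0.2, -0.7, 0.9]
width: 69.9
time_s: 16.4
eef_pos: [624.8, -77.4, 5.0]
tcp_rot: [0.001, 0.159, 0.987, 0.0]
contact_force: [-0.5, -0.7, 0.3]
width: 65.0
[624.8247598  -77.44335491   4.99064605] [9.32328739e-04 1.58960445e-01 9.87284510e-01 5.87710327e-05]
```

View pics/w6.png

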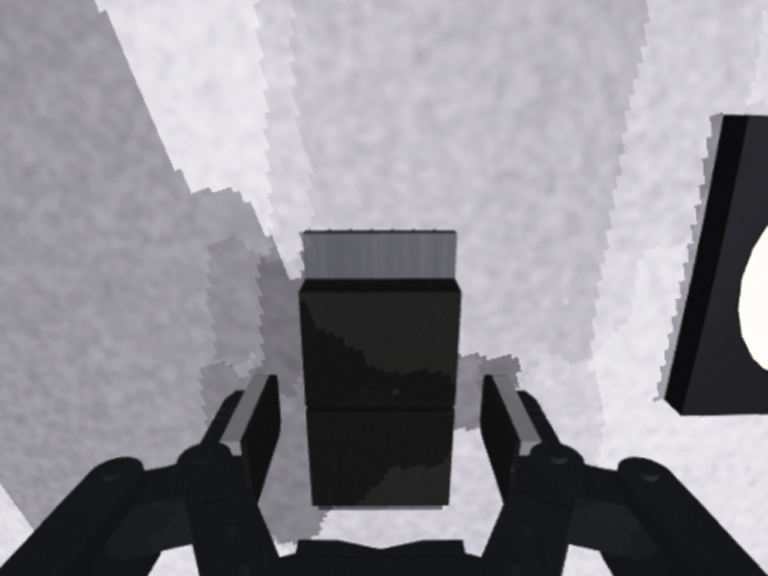

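The pad is square between the jaws and the slot is at the grip centre, so I'll close on it.

```bash
python3 -m creep '[[0,0,1,0,0,0,60],[0,0,0,0,0,0,52],[0,0,0,0,0,0,48],[0,0,0,0,0,0,42],[0,0,0,0,0,0,38]]' 60
python3 -m creep '[[0,0,0,0,0,0,38],[0,0,0,0,0,0,38],[0,0,0,0,0,0,38],[0,0,-3,0,0,0,38],[0,0,-8,0,0,0,38]]'
python3 -m creep '[[0,0,-12,0,0,0,38],[0,0,-12,0,0,0,38],[0,0,0,0,0,0,38],[0,0,0,0,0,0,38],[0,0,0,0,0,0,38]]'
python3 - <<'E'
from h import *
st,I,D=snap("wrist","w7");print(st["eef_pos"],st["tcp_rot"])
# refine pad tray angle/centre from earlier wrist view w1
d=np.load('pics/w1.npz');s=dict(eef_pos=d['p'],tcp_rot=d['q']);I=d['I'];n,l=cv2.connectedComponents((I.min(2)>140).astype(np.uint8))
I2=I.max(2);roi=np.zeros(I2.shape,bool);roi[240:355,240:335]=1
k=l[298,290];mm=(l==k);c=max(cv2.findContours(mm.astype(np.uint8),0,1)[0],key=len)[:,0];print(len(c),cv2.minAreaRect(atz("wrist",c,3,s)[:,:2].astype(np.float32)))
q=np.array([[377,391],[470,376],[487,507],[404,519]])/1.5
P=atz("wrist",q,11,s)[:,:2];print(P,P.mean(0),cv2.minAreaRect(P.astype(np.float32)))
E
```

```text
time_s: 16.95
eef_pos: [624.2, -77.3, 3.2]
tcp_rot: [0.0, 0.159, 0.987, 0.0]
contact_force: [-3.4, 1.0, 8.7]
width: 44.3
time_s: 17.45
eef_pos: [623.4, -77.3, 13.3]
tcp_rot: [-0.001, 0.159, 0.987, -0.0]
contact_force: [-1.3, -0.6, -3.0]
width: 44.2
time_s: 17.95
eef_pos: [623.8, -77.2, 37.4]
tcp_rot: [-0.0, 0.159, 0.987, -0.0]
contact_force: [0.8, -0.8, -3.1]
width: 44.3
[623.83960019 -77.24235947  37.44342139] [-1.97201918e-04  1.58940032e-01  9.87288219e-01 -2.19636667e-05]
220 ((633.6842041015625, 244.67660522460938), (62.086360931396484, 116.92626190185547), 76.85816192626953)
[[551.42680294 223.95039574]
 [569.26424183 301.41428229]
 [708.29062881 269.37167753]
 [690.15238009 191.93130297]] [629.78351342 246.66691463] ((629.8460083007812, 246.64108276367188), (79.53569793701172, 142.67120361328125), 77.02120208740234)
```

View pics/w7.png

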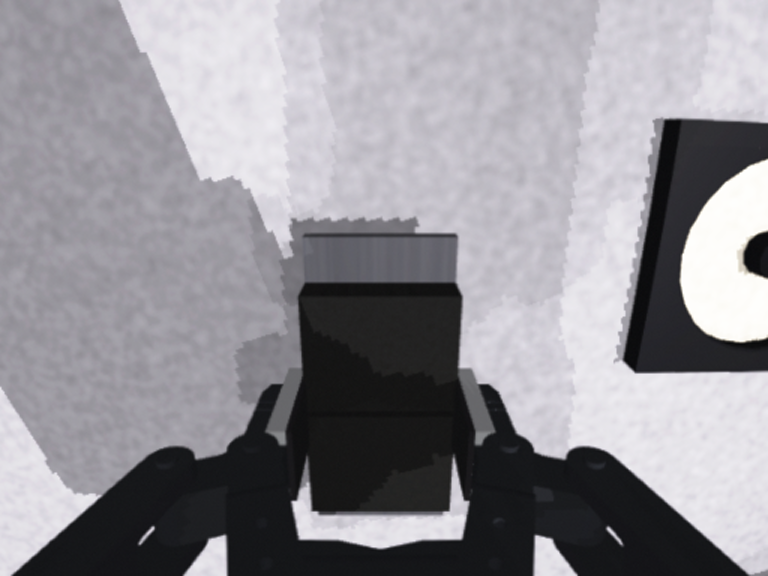

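```bash
python3 -m creep '[[5.3,17.2,-5,0,0,0,38],[10.7,34.4,0,0,0,0,38],[10.7,34.4,0,0,0,0,38],[10.7,34.4,0,0,0,0,38],[10.7,34.4,0,0,0,0,38]]'
python3 -m creep '[[10.7,34.4,0,0,0,0,38],[10.7,34.4,0,0,0,0,38],[10.7,34.4,0,0,0,0,38],[10.7,34.4,0,0,0,0,38],[5.1,16.9,0,0,0,-0.091,38]]'
python3 -m creep '[[0,0,0,0,0,0,38],[0,0,0,0,0,0,38],[0,0,0,0,0,0,38],[0,0,0,0,0,0,38],[0,0,0,0,0,0,38]]'
python3 - <<'E'
from h import *
st,I,D=snap("wrist","w8");print(st["eef_pos"],st["tcp_rot"],st["contact_force"])
E
```

```text
time_s: 18.5
eef_pos: [626.6, 86.1, 42.3]
tcp_rot: [-0.0, 0.159, 0.987, -0.0]
contact_force: [0.4, 0.7, -2.4]
width: 44.4
time_s: 19.0
eef_pos: [628.9, 250.7, 42.0]
tcp_rot: [-0.001, 0.112, 0.994, 0.0]
contact_force: [-0.1, -0.6, -2.5]
width: 44.2
time_s: 19.5
eef_pos: [630.2, 245.7, 42.7]
tcp_rot: [0.0, 0.115, 0.993, -0.0]
contact_force: [-0.2, -0.8, -3.4]
width: 44.8
[630.1500057  245.66781873  42.70839542] [ 4.99994466e-06  1.14565219e-01  9.93415718e-01 -1.45997079e-04] [-0.21972451 -0.78820038 -3.40949894]
```

View pics/w8.png

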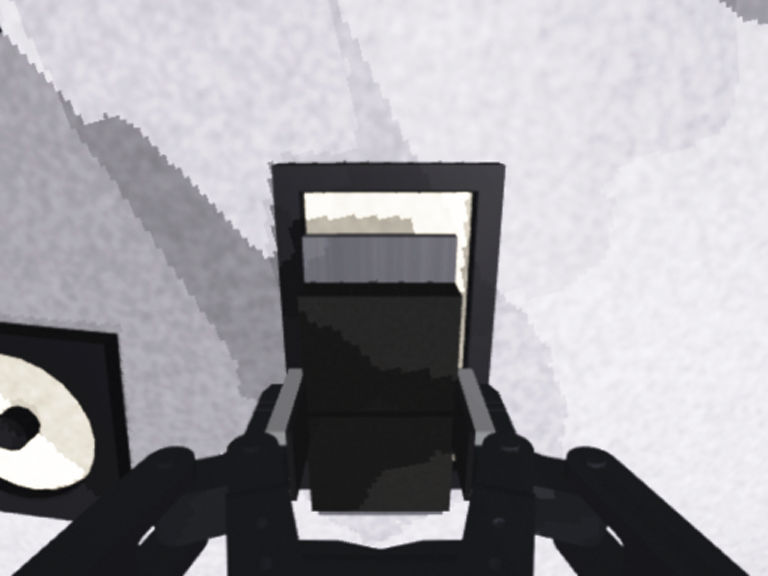

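```bash
python3 - <<'E'
from h import *
d=np.load('pics/w8.npz');st=dict(eef_pos=d['p'],tcp_rot=d['q']);q=d['q']
T=R.from_quat([q[1],q[2],q[3],q[0]]).as_matrix()
def t(uv,z): return ((atz("wrist",np.array(uv)/1.5,z,st)-d['p'])@T)[:,:2].round(1)
print('outer top far corners',t([[272,163],[505,164]],11));print('side edges mid',t([[286,365],[491,370]],11))
print('recess far corners rim',t([[303,192],[475,192]],11)); 
b=d['p'][2]-3.7; print(b,'plate top far edge',t([[303,235],[457,235]],b+5),'block top near',t([[312,511],[450,511]],b+18), t([[298,295],[462,293]],b+18))
E
```

```text
outer top far corners [[ 70.9 -38.1]
 [ 70.5  43.6]]
side edges mid [[ -7.9 -38.1]
 [-10.2  44.3]]
recess far corners rim [[ 60.7 -27.7]
 [ 60.7  33.5]]
39.00839542356726 plate top far edge [[ 52.3 -23.1]
 [ 52.3  22.5]] block top near [[-38.9 -23.3]
 [-38.9  23.1]] [[ 38.1 -23.3]
 [ 38.6  22.7]]
```

```bash
python3 -m creep '[[0.4,3,8,0,0,0,38],[0,0,10,0,0,0,38],[0,0,8,0,0,0,38],[0,0,5,0,0,0,38],[0,0,2.5,0,0,0,38]]'
python3 -m creep '[[0,0,0.5,0,0,0,38],[0,0,0.5,0,0,0,38],[0,0,0,0,0,0,38],[0,0,0,0,0,0,38],[0,0,0,0,0,0,38]]'
```

```text
time_s: 20.05
eef_pos: [630.0, 249.2, 8.2]
tcp_rot: [-0.0, 0.114, 0.993, -0.0]
contact_force: [-0.7, -0.1, -4.1]
width: 44.7
time_s: 20.55
eef_pos: [630.4, 249.5, 8.4]
tcp_rot: [0.0, 0.114, 0.993, 0.0]
contact_force: [0.5, 0.9, -3.5]
width: 44.8
```

```bash
python3 -m creep '[[0,0,0.5,0,0,0,38],[0,0,0.4,0,0,0,38],[0,0,0,0,0,0,38],[0,0,0,0,0,0,38],[0,0,0,0,0,0,38]]'
python3 -m creep '[[0,0,0.4,0,0,0,38],[0,0,0,0,0,0,38],[0,0,0,0,0,0,38],[0,0,0,0,0,0,38],[0,0,0,0,0,0,38]]'
```

```text
time_s: 21.05
eef_pos: [630.3, 249.4, 7.3]
tcp_rot: [-0.0, 0.114, 0.993, -0.0]
contact_force: [0.1, 0.4, -3.4]
width: 44.6
time_s: 21.55
eef_pos: [630.3, 249.5, 6.9]
tcp_rot: [0.0, 0.114, 0.993, -0.0]
contact_force: [-0.6, 0.2, -3.2]
width: 44.4
```

```bash
python3 -m creep '[[0,0,0.4,0,0,0,38],[0,0,0,0,0,0,38],[0,0,0,0,0,0,38],[0,0,0,0,0,0,38],[0,0,0,0,0,0,38]]'
python3 -m creep '[[0,0,0.3,0,0,0,38],[0,0,0,0,0,0,38],[0,0,0,0,0,0,38],[0,0,0,0,0,0,38],[0,0,0,0,0,0,38]]'
```

```text
time_s: 22.05
eef_pos: [630.3, 249.4, 6.5]
tcp_rot: [-0.0, 0.114, 0.993, -0.0]
contact_force: [0.5, -0.2, -3.3]
width: 44.0
time_s: 22.55
eef_pos: [630.3, 249.5, 6.2]
tcp_rot: [0.0, 0.114, 0.993, -0.0]
contact_force: [-0.9, 0.0, -2.1]
width: 44.0
```

```bash
python3 -m creep '[[0,0,0.3,0,0,0,38],[0,0,0,0,0,0,38],[0,0,0,0,0,0,38],[0,0,0,0,0,0,38],[0,0,0,0,0,0,38]]'
python3 - <<'E'
from h import *
st,I,D=snap("wrist","w9");print(st["eef_pos"],st["contact_force"])
E
```

```text
time_s: 23.05
eef_pos: [630.3, 249.5, 6.2]
tcp_rot: [0.0, 0.114, 0.993, 0.0]
contact_force: [-3.5, -0.7, 5.6]
width: 44.5
[630.34434305 249.45775684   6.20447994] [-3.50434692 -0.70734842  5.58323738]
```

View pics/w9.png

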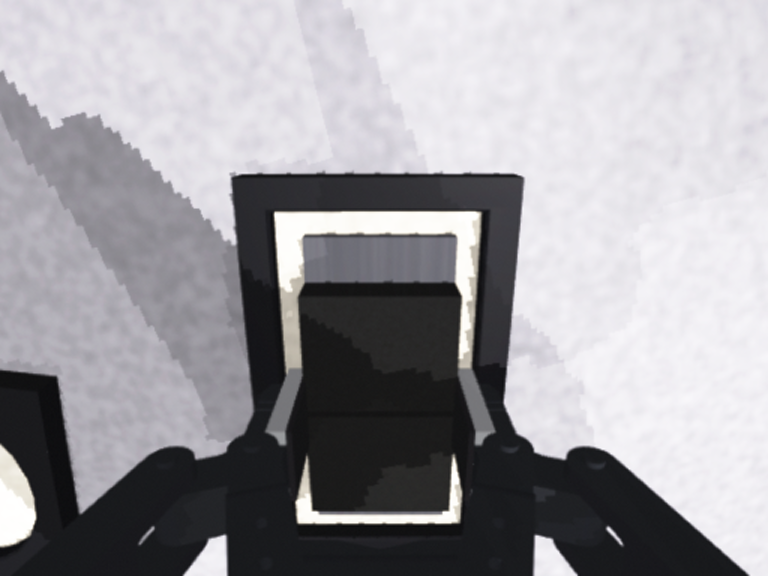

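The pad is inside the recess with the pale floor visible all round it. I'll release it and go to the small steel bearing.

```bash
python3 -m creep '[[0,0,-0.3,0,0,0,48],[0,0,0,0,0,0,54],[0,0,0,0,0,0,60],[0,0,0,0,0,0,60],[0,0,-5,0,0,0,60]]'
python3 -m creep '[[0,0,-25,0,0,0,70],[0,0,-40,0,0,0,80],[0,0,-45,0,0,0,80],[0,0,-40,0,0,0,80],[0,0,-20,0,0,0,80]]'
python3 -m creep '[[3.4,-20,0,0,0,0,80],[6.8,-41.3,0,0,0,0,80],[6.8,-41.3,0,0,0,0,80],[6.8,-41.3,0,0,0,0,80],[6.8,-41.3,0,0,0,0,80]]'
python3 -m creep '[[6.8,-41.3,0,0,0,0,80],[6.8,-41.3,0,0,0,0,80],[6.8,-41.3,0,0,0,0,80],[6.8,-41.3,0,0,0,0,80],[6.8,-41.3,0,0,0,0,80]]'
python3 -m creep '[[6.8,-41.3,0,0,0,0,80],[6.8,-41.3,0,0,0,0,80],[6.8,-41.3,0,0,0,0,80],[3.4,-20,0,0,0,0,80],[0,0,0,0,0,0,80]]'
python3 -m creep '[[0,0,0,0,0,0,80],[0,0,0,0,0,0,80],[0,0,0,0,0,0,80],[0,0,0,0,0,0,80],[0,0,0,0,0,0,80]]'
python3 - <<'E'
from h import *
st,I,D=snap("wrist","w10");p=st["eef_pos"];print(p,st["tcp_rot"],st["joints"])
C=cloud("wrist",D,st)
m=(D>0)&(C[:,:,2]>23)&(C[:,:,2]<34)&(np.hypot(C[:,:,0]-422,C[:,:,1]+254)<48)
print(m.sum(),cv2.minEnclosingCircle(C[m][:,:2].astype(np.float32)),np.median(C[m],0))
E
```

```text
time_s: 23.6
eef_pos: [628.6, 248.8, 8.9]
tcp_rot: [-0.002, 0.114, 0.993, -0.001]
contact_force: [-2.8, 0.5, -1.4]
width: 58.5
time_s: 24.1
eef_pos: [631.6, 250.4, 186.2]
tcp_rot: [0.002, 0.114, 0.994, 0.002]
contact_force: [0.3, -1.0, 0.1]
width: 79.8
time_s: 24.6
eef_pos: [558.1, 75.1, 182.1]
tcp_rot: [0.001, 0.114, 0.994, 0.001]
contact_force: [0.7, -0.6, 0.3]
width: 80.2
time_s: 25.1
eef_pos: [478.5, -118.5, 182.2]
tcp_rot: [0.001, 0.114, 0.994, 0.0]
contact_force: [1.5, -0.3, -0.6]
width: 79.9
time_s: 25.6
eef_pos: [422.2, -254.8, 182.1]
tcp_rot: [0.001, 0.116, 0.993, -0.0]
contact_force: [-0.2, 0.8, -0.5]
width: 80.1
time_s: 26.1
eef_pos: [423.2, -251.8, 181.3]
tcp_rot: [0.0, 0.114, 0.994, 0.0]
contact_force: [-0.9, -0.6, -0.9]
width: 80.0
[ 423.21151195 -251.82373918  181.25047101] [4.19235444e-05 1.13525181e-01 9.93535118e-01 5.38973823e-06] [ 0.02752252  0.26461626  0.51839693  2.00177334 -0.16428124  0.91514671
  1.97478376]
2305 ((421.9432373046875, -253.1628875732422), 29.93874168395996) [ 420.16931554 -252.96859809   27.72597644]
```

View pics/w10.png

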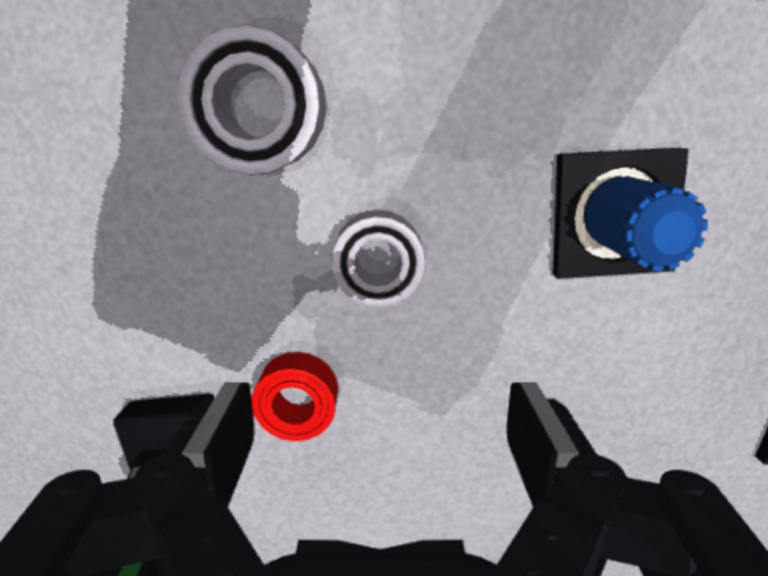

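The small steel bearing at (378,260) has a measured radius of 29.9 mm, so it is the right one. I'll grasp it.

```bash
python3 -m creep '[[0.9,-1.6,16,0,0,0,80],[0,0,40,0,0,0,80],[0,0,40,0,0,0,80],[0,0,35,0,0,0,80],[0,0,25,0,0,0,80]]'
python3 -m creep '[[0,0,14,0,0,0,80],[0,0,6.5,0,0,0,75],[0,0,0,0,0,0,70],[0,0,0,0,0,0,66],[0,0,0,0,0,0,63]]' 60
python3 -m creep '[[0,0,0,0,0,0,58],[0,0,0,0,0,0,54],[0,0,0,0,0,0,52],[0,0,0,0,0,0,52],[0,0,0,0,0,0,52]]' 60
python3 -m creep '[[0,0,-3,0,0,0,52],[0,0,-8,0,0,0,52],[0,0,-15,0,0,0,52],[0,0,-14,0,0,0,52],[0,0,0,0,0,0,52]]'
python3 -m creep '[[0,0,0,0,0,0,52],[0,0,0,0,0,0,52],[0,0,0,0,0,0,52],[0,0,0,0,0,0,52],[0,0,0,0,0,0,52]]'
python3 - <<'E'
from h import *
# boss tray centre from w5
d=np.load('pics/w5.npz');s=dict(eef_pos=d['p'],tcp_rot=d['q'])
P=atz("wrist",np.array([[535,112],[699,103],[685,255],[540,265]])/1.5,11,s)[:,:2];print(P.mean(0),cv2.minAreaRect(P.astype(np.float32)))
I=d['I'];n,l=cv2.connectedComponents((I.min(2)>170).astype(np.uint8));k=l[125,380]
c=max(cv2.findContours((l==k).astype(np.uint8),0,1)[0],key=len)[:,0];print(cv2.minEnclosingCircle(atz("wrist",c,3,s)[:,:2].astype(np.float32)))
print('stub',atz("wrist",np.array([[621,186]])/1.5,17,s))
E
```

```text
time_s: 26.65
eef_pos: [421.1, -253.1, 23.1]
tcp_rot: [-0.001, 0.114, 0.994, 0.0]
contact_force: [0.6, -0.0, 0.9]
width: 80.0
time_s: 27.15
eef_pos: [422.4, -253.8, 5.8]
tcp_rot: [0.001, 0.114, 0.994, -0.0]
contact_force: [0.5, 0.0, 0.4]
width: 62.9
time_s: 27.65
eef_pos: [422.4, -253.8, 6.3]
tcp_rot: [0.001, 0.114, 0.993, 0.0]
contact_force: [-4.4, 4.8, 25.1]
width: 58.6
time_s: 28.15
eef_pos: [422.7, -254.0, 46.6]
tcp_rot: [0.001, 0.114, 0.993, -0.0]
contact_force: [0.3, 0.9, -4.0]
width: 58.4
time_s: 28.65
eef_pos: [421.6, -253.6, 44.5]
tcp_rot: [-0.0, 0.114, 0.993, -0.0]
contact_force: [0.2, 0.0, -3.3]
width: 58.4
[633.82955771  75.42852745] ((633.5855102539062, 74.57414245605469), (101.71478271484375, 94.67769622802734), 71.0615005493164)
((634.4861450195312, 76.97383880615234), 37.488224029541016)
stub [[632.748922    75.98273613  17.        ]]
```

```bash
python3 -m creep '[[-6.6,18.5,-3,0,0,0,52],[-13.2,36.9,0,0,0,0,52],[-13.2,36.9,0,0,0,0,52],[-13.2,36.9,0,0,0,0,52],[-13.2,36.9,0,0,0,0,52]]'
python3 -m creep '[[-13.2,36.9,0,0,0,0,52],[-13.2,36.9,0,0,0,0,52],[-13.2,36.9,0,0,0,0,52],[-13.2,36.9,0,0,0,0,52],[-13.2,36.9,0,0,0,0,52]]'
python3 -m creep '[[-6.6,18.5,0,0,0,0,52],[0,0,0,0,0,0,52],[0,0,0,0,0,0,52],[0,0,0,0,0,0,52],[0,0,0,0,0,0,52]]'
python3 - <<'E'
from h import *
st,I,D=snap("wrist","w11");print(st["eef_pos"],st["tcp_rot"],st["contact_force"])
E
```

```text
time_s: 29.15
eef_pos: [517.8, -103.8, 47.6]
tcp_rot: [-0.0, 0.114, 0.993, -0.0]
contact_force: [0.9, -1.3, -4.1]
width: 57.9
time_s: 29.65
eef_pos: [623.7, 61.1, 47.4]
tcp_rot: [-0.0, 0.114, 0.993, -0.0]
contact_force: [1.4, -0.1, -3.3]
width: 58.5
time_s: 30.15
eef_pos: [633.5, 75.0, 47.7]
tcp_rot: [-0.0, 0.115, 0.993, -0.0]
contact_force: [-0.1, -0.4, -4.3]
width: 58.2
[633.54891665  74.99196783  47.71083727] [-1.08071471e-04  1.14573992e-01  9.93414693e-01 -1.90881495e-04] [-0.05023668 -0.38912731 -4.33897527]
```

View pics/w11.png

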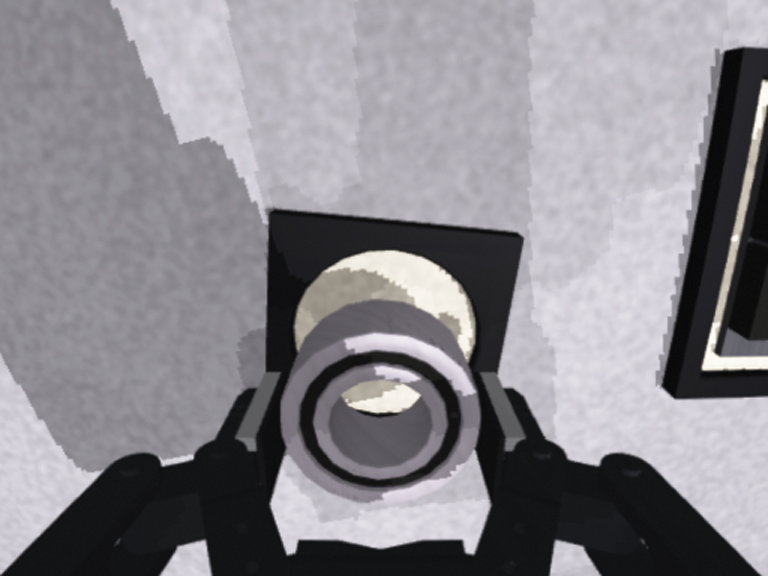

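```bash
python3 - <<'E'
from h import *
d=np.load('pics/w11.npz');st=dict(eef_pos=d['p'],tcp_rot=d['q']);q=d['q']
T=R.from_quat([q[1],q[2],q[3],q[0]]).as_matrix()
def t(uv,z): return ((atz("wrist",np.array(uv)/1.5,z,st)-d['p'])@T)[:,:2]
e=t([[270,211],[522,236]],11);v=e[1]-e[0];L=np.linalg.norm(v);print(e.round(1),L,'centre',e.mean(0)+48*np.array([-v[1],v[0]])/L*(-1 if v[1]<0 else 1))
print('floor ellipse left,right,far',t([[294,320],[476,325],[385,250]],3).round(1))
b=41.5;print('bearing top near/far/l/r (outer)',t([[380,333],[381,502],[281,415],[480,415]],b+28).round(1),'bottom far',t([[383,300]],b).round(1))
E
```

```text
[[ 53.2 -41.1]
 [ 43.6  53.3]] 94.84528812408443 centre [0.64536661 1.26245098]
floor ellipse left,right,far [[  6.3 -36.2]
 [  4.   39.7]
 [ 36.2   1.7]]
bearing top near/far/l/r (outer) [[ 29.8  -0.3]
 [-28.   -0.1]
 [  3.8 -29.1]
 [  3.7  28.7]] bottom far [[29.1  0.7]]
```

```bash
python3 -m creep '[[0,1.4,4,0,0,0,52],[0,0,9,0,0,0,52],[0,0,9,0,0,0,52],[0,0,8,0,0,0,52],[0,0,5,0,0,0,52]]'
python3 -m creep '[[0,0,1.5,0,0,0,52],[0,0,0.5,0,0,0,52],[0,0,0.5,0,0,0,52],[0,0,0,0,0,0,52],[0,0,0,0,0,0,52]]'
```

```text
time_s: 30.7
eef_pos: [633.7, 77.3, 11.4]
tcp_rot: [-0.001, 0.114, 0.993, -0.0]
contact_force: [0.5, 0.1, -3.5]
width: 58.5
time_s: 31.2
eef_pos: [634.3, 77.5, 10.5]
tcp_rot: [0.0, 0.114, 0.993, 0.0]
contact_force: [0.6, -0.6, -4.0]
width: 58.8
```

```bash
python3 -m creep '[[0,0,0.5,0,0,0,52],[0,0,0.5,0,0,0,52],[0,0,0,0,0,0,52],[0,0,0,0,0,0,52],[0,0,0,0,0,0,52]]'
python3 -m creep '[[0,0,0.4,0,0,0,52],[0,0,0,0,0,0,52],[0,0,0,0,0,0,52],[0,0,0,0,0,0,52],[0,0,0,0,0,0,52]]'
```

```text
time_s: 31.7
eef_pos: [634.3, 77.4, 9.5]
tcp_rot: [0.0, 0.114, 0.993, 0.0]
contact_force: [-4.0, 0.7, 5.4]
width: 58.6
time_s: 32.2
eef_pos: [634.3, 77.5, 9.5]
tcp_rot: [0.0, 0.114, 0.993, 0.0]
contact_force: [-6.2, -0.2, 12.7]
width: 58.6
```

```bash
python3 -m creep '[[0,0,-0.4,0,0,0,62],[0,0,0,0,0,0,68],[0,0,0,0,0,0,74],[0,0,0,0,0,0,74],[0,0,-5,0,0,0,74]]'
python3 -m creep '[[0,0,-25,0,0,0,80],[0,0,-45,0,0,0,80],[0,0,-45,0,0,0,80],[0,0,-45,0,0,0,80],[0,0,-25,0,0,0,80]]'
python3 -m creep '[[30,0,-10,0,0,0,80],[40,0,-20,0,0,0,80],[40,0,-20,0,0,0,80],[0,0,0,0,0,0,80],[0,0,0,0,0,0,80]]'
python3 -m creep '[[0,0,0,0,0,0,80],[0,0,0,0,0,0,80],[0,0,0,0,0,0,80],[0,0,0,0,0,0,80],[0,0,0,0,0,0,80]]'
python3 - <<'E'
from h import *
st,I,D=snap("wrist","w12");print(st["eef_pos"],st["contact_force"])
C=cloud("wrist",D,st)
for n,c,r,lo,hi in(('bearing',(633,76),38,23,45),('pad',(630,248),60,14,30),('FL',(436,85),40,60,100),('FS',(429.5,-91),32,50,85)):
    m=(D>0)&(C[:,:,2]>lo)&(C[:,:,2]<hi)&(np.hypot(C[:,:,0]-c[0],C[:,:,1]-c[1])<r);X=C[m]
    if len(X)>20: print(n,len(X),cv2.minEnclosingCircle(X[:,:2].astype(np.float32)),cv2.minAreaRect(X[:,:2].astype(np.float32)),np.percentile(X[:,2],[5,50,95]))
snap("scene","scene1")
E
```

```text
time_s: 32.7
eef_pos: [633.8, 77.4, 13.8]
tcp_rot: [-0.0, 0.114, 0.993, -0.0]
contact_force: [-0.3, -0.1, 0.5]
width: 74.1
time_s: 33.2
eef_pos: [635.1, 77.3, 203.5]
tcp_rot: [0.002, 0.114, 0.993, 0.001]
contact_force: [-0.3, 0.0, -0.7]
width: 80.0
time_s: 33.7
eef_pos: [527.0, 102.8, 250.2]
tcp_rot: [0.001, 0.113, 0.994, 0.001]
contact_force: [0.5, 0.4, -0.2]
width: 79.9
time_s: 34.2
eef_pos: [527.1, 102.1, 248.9]
tcp_rot: [-0.0, 0.114, 0.993, -0.0]
contact_force: [-0.7, 0.4, -0.8]
width: 80.2
[527.131118   102.13692935 248.91663514] [-0.69338131  0.39376413 -0.77969258]
bearing 1369 ((633.3732299804688, 76.97342681884766), 30.313745498657227) ((633.2977294921875, 77.18069458007812), (59.051116943359375, 59.31941223144531), 68.1939697265625) [26.12357776 30.63714119 32.19167908]
pad 2214 ((629.5258178710938, 247.95013427734375), 44.219600677490234) ((627.754150390625, 239.74441528320312), (64.3583755493164, 76.9744644165039), 76.80929565429688) [18.12709188 21.09682296 22.36990367]
FL 3797 ((437.0006103515625, 83.78093719482422), 32.0523567199707) ((437.0597229003906, 84.09271240234375), (62.383636474609375, 63.42974090576172), 71.03369903564453) [76.67332085 86.98782838 89.37121523]
FS 1933 ((428.68359375, -90.78907775878906), 24.178531646728516) ((428.6856384277344, -90.79048156738281), (46.937320709228516, 47.0668830871582), 26.644943237304688) [54.53397607 68.84226846 74.20075764]
```

View pics/w12.png

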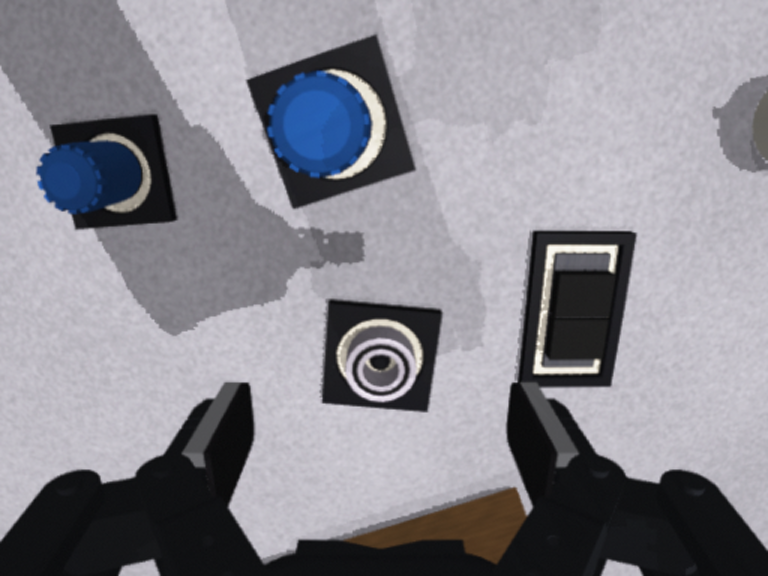

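View pics/scene1.png

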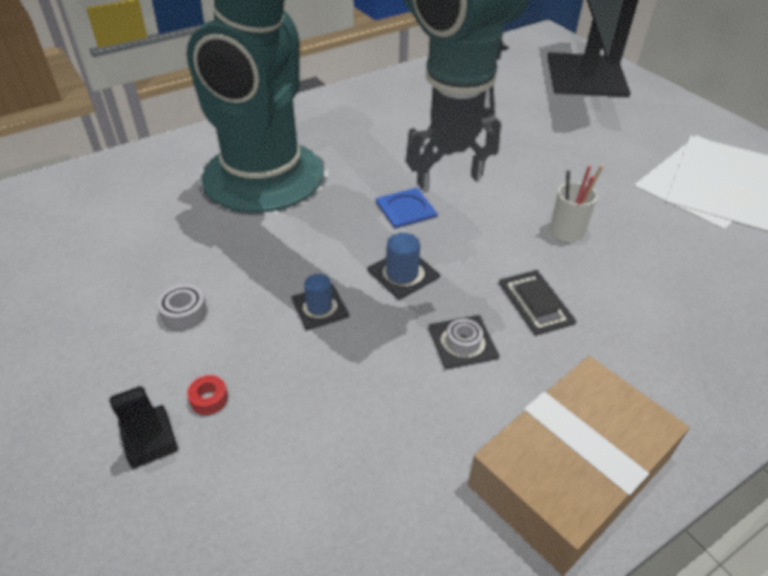

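All four parts sit in their recesses at the expected heights, the cup and phone look unmoved, and the robot is clear. I'm handing the job in.

```bash
python3 -c "
from bench import job; print(job.close_job())"
```

```text
the job is handed in; nothing more can be done
None
```

All four parts are in their trays: large filter, small filter, brake pad, then the smaller steel bearing over its stub. I lowered each one to contact, then released it. The job took about 34 s of the 144 s allowed.

**Last checks:** the final wrist picture shows every part inside its recess.
- **Heights:** median tops measured about 31 mm for the bearing, 21 mm for the pad and 87 mm for the large filter. Each matches resting on the recess floor. The small filter's highest points reached about 74 mm, where 73 mm was expected.
- **Positions:** the filters and bearing are within about 2 mm of my tray-centre estimates. The pad's fitted box caught some of the tray, so for the pad I relied on the picture, which shows pale floor all round it.
- **Left alone:** the pen cup, telephone, red ring, large bearing and blue tray stand where they were in the scene picture.
- **Forces:** the highest contact force I read was about 28 N, when pressing the large filter down. Readings came only at the end of each move.

No check failed. The pad and bearing tray centres read 1 to 3 mm differently in the close view than in the earlier ones, and I used the close view before lowering.

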